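# Twist the casting crucible home in its cradle

### The job

Lock the white crucible with the two side pins into the steel cradle: start it upright in the bore with its pins in the two open notches, then twist it clockwise (seen from above) down the sloping slots until it sits fully home on the cradle's floor, and let go of it. Leave the other, plain crucible standing where it is.

Things in the scene. Friction and masses are not known exactly. Their poses are not given: they have to be found in the camera images.
- crucible_mid (a point): Crucible to seat, standing on the bench: white ceramic open cup, 50 mm diameter, 88 mm high, wall 4, foot tapered to 40 mm over its lowest 9 mm. Two steel pins, 7 mm thick, stick out along its +x and -x axes to 36 mm from the middle, 27 mm above its underside. Point: its centre, 44 mm above the underside; z up its axis. Grip across the outside of its top 35 mm, in any direction.
- cradle: Steel sleeve fixed to the bench: 74 mm outside, 54 mm high, on a dark 108 mm flange; bore 53 mm with chamfered mouth. Origin: centre of its underside, at bench level; z up. Two notches open upward in its rim, entry at its +x and -x axes. A crucible lowered with its x axis along this x axis (either way round, within 14 degrees) rests with its pins on the notch ledges, 10 mm short of home.
- cradle_floor (a point): Centre of the bore's floor, 8 mm above the bench, axes as the cradle's. From the notches the slots run clockwise seen from above: level to 14 degrees, sloping down 11 mm to 60, level to a stop at 78. Turning 67 degrees with light pressure lets the crucible down 10 mm onto the floor; pushed straight it sticks by friction, and left part-way it stays. Home, its centre is 44 mm above this point.
- plain_mid (a point): The other crucible, to be left alone: white ceramic, 42 mm diameter, 74 mm high, with no band and no pins. The point is its centre, 37 mm above its underside.
Things that resemble listed ones, but are neither listed nor needed, are in the scene too. What is shaped like the part that bears crucible_mid but green is not meant.

How it is judged:
By the outcome, as a careful person would: the job done as asked, in the order asked, and still so for the second after the job is handed in, with the robot touching nothing.
It also fails if it takes over 45 s, if anything falls off the work surface, if the arm or the gripper's body presses on something with over 40 N, if the wrist force passes 120 N, or if a joint passes its speed limit or range.

### The arm

A 6-joint arm with a two-finger parallel gripper is mounted at the origin on the work surface; the furniture and walls round the work are solid. World frame = base frame: x ahead of the robot, y to its left, z up, the work surface at z = 0. Lengths are in m, angles in rad, forces in N, time in s.
With the tool pointing down it reaches from about 0.275 to 0.85 m from the base axis. Payload 19 kg.
Tool frame: the origin (TCP) lies midway between the tips of the shut fingers; the grasp point (between the pads) lies 19 mm behind it; z points along the fingers, y is the direction in which the jaws open and shut (so a half turn about z gives the same grasp; the last joint's range is limited). The gripper opens to 85 mm and grips with 20 to 120 N. Pads are 22 mm wide; open, the fingers measure 114 mm over their backs; the gripper's body (76 mm by 85 mm) begins 54 mm behind the grasp point. The pads swing forward as they close: fully open they stand 13 mm farther back than shut.
Start: joints at [1.07, 0.15, 1.437, -0, 1.554, -0.134], TCP at [0.206, 0.537, 0.203] pointing down, gripper open.
Joint ranges: [-2.8, 2.8], [-0.68, 2.1], [0.12, 2.68], [-1.39, 4.53], [0.16, 2.79], [-2.81, 2.81]. Speed limits (rad/s): [1.89, 1.89, 2.22, 3.01, 3.01, 3.01].

### API

Orientations are given as a rotation vector (axis times angle).
In Python, from cell import manip gives the robot as it stands. The module is installed in compiled form; this text tells all that it offers.
- The arm moves only by the tool apply_moves, never from a script. Its argument "targets" is text: rows parted by semicolons, each of 7 numbers parted by spaces: the closure in counts, from 0 (fully open) to 255 (shut), then the shift along the world's x, y, z in m, then the turn, a rotation vector about the world's x, y, z in rad. In form: claw x y z ax ay az; .... A call has 1 to 5 rows; each row shifts and turns the commanded pose from where the row before left it; what a row does not reach is not made up. A row lasts 1/12 s, in which the tool goes at most 41.7 mm and 7.16 degrees, less where a joint would pass 70% of its speed; a pose out of reach is approached as far as the arm can. A call is refused whole if a number of a shift passes 0.0417 or a number of a turn 0.125, either way. A call with a gripper value outside its range is refused whole. The fingers move at their own pace and stop on an object; the grip force is fixed at half the most. Time passes only in rows, so rows that do not move let the fingers close. It gives the time, the measured TCP pose, the force and the opening at its end, in the units of the state.
- manip.state(): the state, without advancing time (a new reading comes with each control period).
- manip.camera(name): name is "scene" or "side" or "wrist"; returns a dict with "frame" (384x512x3 uint8, blue, green, red), "range_z" (384x512 float32, m along the optical axis (not along the pixel's ray), 0 where there is no reading), "camera_matrix" (3x3 intrinsics, pixels), "position" and "rotation" of the camera in the world. Camera axes: x right, y up, looking along -z (the intrinsics and any distortion apply to the point x, -y, -z); pixel columns grow to the right and rows downward; lengths in m; the calibration is good to about 2 mm. A picture is of the moment at which its call begins.
- manip.finish_job(): hands the job in, once; it reports no verdict.
The state is a dict: "t": time; "q": joint angles; "joint_vel": joint speeds; "effort": joint torques, N m; "tool_pos": TCP position; "ee_rot": TCP orientation; "contact_force": force on the tool from outside, world axes, zero at the start; "moment": the same for the moment, N m; "gripper_width": finger opening in m.
Only numpy, scipy, OpenCV 4.12 (cv2) and the standard library are available. Lean on these libraries where they do the work, as an engineer would, in place of code of your own. Each camera call takes 0.05 s, during which the arm holds its last target. There are 200 camera calls.

## Working session

There is one attempt and no reset: what is moved stays moved. The work goes in short steps, Python scripts to look and compute and a tool call to move; the robot and the scene stay as the last step left them, time stands still between calls to the robot, and variables do not carry over. Pictures are saved under pics/ and viewed, about 8 in all and at most 12, crops included, and the job is handed in when it is done.

Besides the shell and the picture viewer there is one more tool, called after "Call:" by a JSON object that holds its "fn" and its "kwargs". apply_moves: Moves the arm, as the interface text tells. Its arguments: {"type":"object","properties":{"targets":{"type":"string"}},"required":["targets"]}

```bash
mkdir -p pics
cat > h.py <<'E'
import numpy as np, cv2
from cell import manip
def shot(n):
    c=manip.camera(n); np.savez(f'{n}.npz',**c); return c
def pts(c):
    K=c['camera_matrix'];z=c['range_z'];v,u=np.mgrid[:z.shape[0],:z.shape[1]]
    p=np.stack([(u-K[0,2])/K[0,0]*z,-(v-K[1,2])/K[1,1]*z,-z],-1)
    return p@np.array(c['rotation']).T+c['position']
E
python3 - <<'E'
from h import *
a=[shot(n) for n in('scene','side')]
w=shot('wrist')
for c in a+[w]: print(c.keys(),c['camera_matrix'],c['position'],c['rotation'])
cv2.imwrite('pics/a.png',cv2.resize(np.hstack([c['frame'] for c in a]),(800,300)))
cv2.imwrite('pics/w.png',w['frame'])
print(manip.state())
E
```

```text
dict_keys(['frame', 'range_z', 'camera_matrix', 'position', 'rotation']) [[426.17180147   0.         250.55795443]
 [  0.         426.17180147 192.9692689 ]
 [  0.           0.           1.        ]] [ 0.02714115 -0.14238691  0.685105  ] [ 0.68052637 -0.26851663 -0.67350746]
dict_keys(['frame', 'range_z', 'camera_matrix', 'position', 'rotation']) [[407.86177476   0.         258.68845742]
 [  0.         407.86177476 193.54290295]
 [  0.           0.           1.        ]] [0.42483473 0.78314394 0.70701035] [-0.00422324 -1.09193078 -2.94067463]
dict_keys(['frame', 'range_z', 'camera_matrix', 'position', 'rotation']) [[295.61826756   0.         254.40884201]
 [  0.         295.61826756 193.46324792]
 [  0.           0.           1.        ]] [0.14433427 0.5610616  0.37215391] [-0.22986177 -0.15629613  1.19611414]
{'t': 0.15, 'q': array([ 1.06999534e+00,  1.50840287e-01,  1.43786273e+00, -2.90441775e-06,
        1.55376332e+00, -1.33991178e-01]), 'joint_vel': array([ 9.26856599e-04, -3.63677561e-03, -2.09152553e-03, -1.99736907e-05,
        1.55605856e-03, -5.94116974e-04]), 'effort': array([ 5.26069198e-03, -7.13376117e+01, -5.71043479e+01,  2.64124847e-04,
        7.32629589e-03,  4.94212441e-05]), 'tool_pos': array([0.20613335, 0.53656239, 0.20214224]), 'ee_rot': array([-5.72909365e-01, -3.08863752e+00,  1.30513925e-03]), 'contact_force': array([ 0.29585265,  0.54207926, -0.38267426]), 'moment': array([ 0.06748231, -0.0404192 ,  0.00184554]), 'gripper_width': 0.08528061246239861}
```

View pics/a.png

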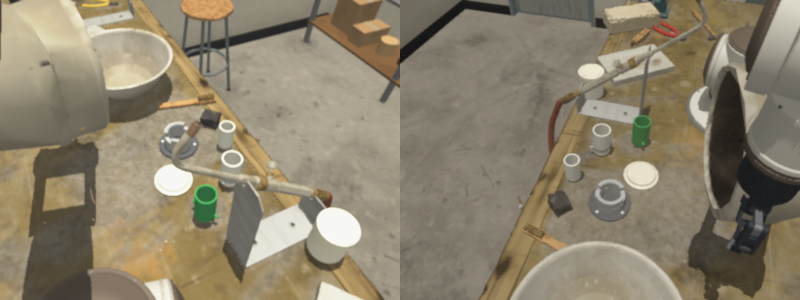

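View pics/w.png

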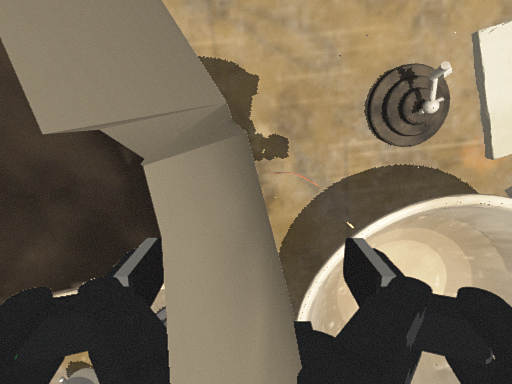

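The scene and side views show a white crucible with neighbours, a green cup, the cradle, and a pipe that seems to hang over the work. I'll enlarge the work area next and label it with 3D points.

```bash
sed -i 's/^import.*/import numpy as np, cv2\nfrom scipy.spatial.transform import Rotation as R/; s/np.array(c\[.rotation.\]).T/R.from_rotvec(c["rotation"]).as_matrix().T/' h.py
python3 - <<'E'
from h import *
s=np.load('scene.npz');d=np.load('side.npz')
A=s['frame'][130:350,190:470];B=d['frame'][60:300,150:370]
cv2.imwrite('pics/b.png',np.hstack([cv2.resize(A,(400*1,314)),cv2.resize(B,(400,436))[:314] if 0 else cv2.resize(B,(343,314))][:1]+[cv2.resize(B,(343,314))]))
cv2.imwrite('pics/b.png',np.vstack([np.hstack([cv2.resize(A,None,fx=1.42,fy=1.42,interpolation=3)[:312],cv2.resize(B,None,fx=1.8,fy=1.3,interpolation=3)])]) if 0 else cv2.resize(A,None,fx=2.7,fy=2.7,interpolation=2))
cv2.imwrite('pics/c.png',cv2.resize(B,None,fx=2.5,fy=2.5,interpolation=2))
for c,name in((s,'scene'),(d,'side')):
    P=pts(c);ok=c['range_z']>0
    print(name)
    # height map top objects: cluster by height>0.03 in region
    for r in range(140,330,14) if name=='scene' else range(60,300,16):
        print(r,[ '%d:%d,%d,%d'%(u,*(P[r,u]*1000)) for u in (range(200,440,20) if name=='scene' else range(180,360,16)) if ok[r,u] and P[r,u,2]>.02])
E
```

```text
scene
140 []
154 ['260:504,363,21']
168 ['220:401,378,32', '240:205,73,398', '280:480,277,60']
182 ['220:368,333,48', '240:204,72,380', '280:480,272,21']
196 ['220:186,81,366', '300:443,185,81']
210 ['240:208,77,330', '300:444,180,43']
224 ['280:253,58,286', '300:285,53,264', '340:367,46,200']
238 ['260:319,159,87', '320:300,30,245', '340:342,26,211', '360:389,21,173', '380:442,13,134']
252 ['260:321,158,42', '300:307,62,168', '320:297,24,223', '400:496,-8,65', '420:546,-25,36']
266 ['260:291,126,67', '300:306,56,139', '320:295,17,199', '400:491,-20,40', '420:477,-51,94']
280 ['260:291,124,24', '300:305,51,107', '320:293,11,173', '420:456,-66,92']
294 ['300:303,44,74', '320:292,4,146', '400:434,-55,59', '420:436,-80,91']
308 ['300:300,36,41', '320:289,-3,118', '400:423,-69,44', '420:417,-94,91']
322 ['320:290,-9,81', '420:423,-104,51']
side
60 ['308:273,-353,21', '324:225,-345,26', '340:266,63,273']
76 ['260:421,-262,23', '276:374,-262,23', '292:355,34,217', '308:323,52,229', '324:233,-263,23', '340:186,-263,24']
92 ['228:502,-83,93', '244:462,-85,92', '260:421,-83,93', '276:387,36,178', '292:331,-185,22', '308:285,-188,20']
108 ['244:459,15,119', '260:421,-84,43']
124 ['212:540,-5,54', '228:500,-4,55', '308:313,65,114']
140 ['308:305,40,44']
156 ['308:313,116,64']
172 ['260:421,153,50', '308:315,159,56']
188 ['244:456,184,30', '260:421,197,45']
204 ['212:518,260,66', '228:485,266,74']
220 ['212:519,279,38', '228:486,279,38']
236 ['260:421,326,50', '276:389,326,50']
252 ['196:545,353,33', '212:513,354,34']
268 ['196:541,387,30', '260:420,382,24', '276:390,384,27']
284 []
```

View pics/b.png

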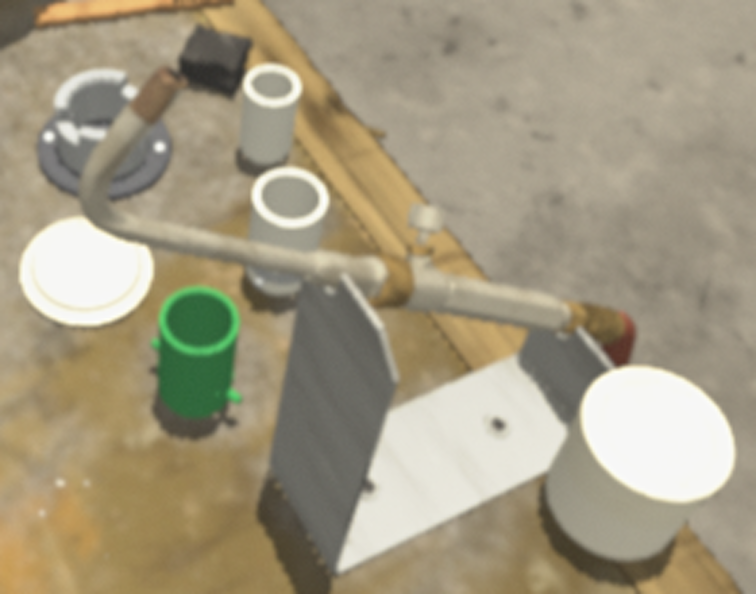

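View pics/c.png

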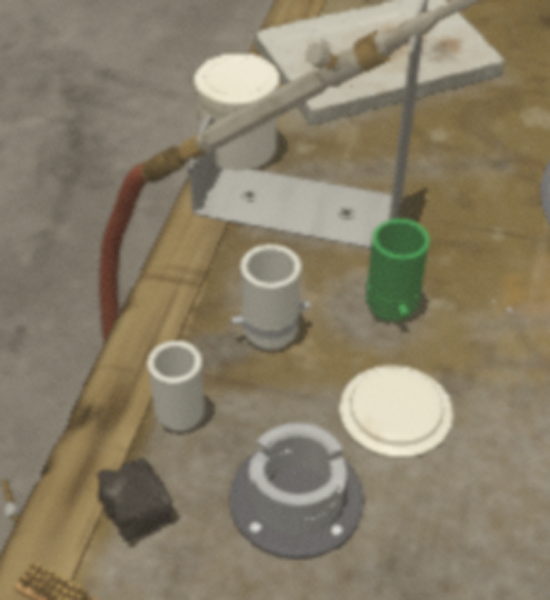

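Candidates in the side crop:
- White banded cup with pins at crop (270,295), full image about (258,178).
- Plain white cup at (177,385).
- Green cup with pins at (398,270).

The white cup with steel pins visible at (238,320) and (306,305) fits the description. The green one is excluded by the text and the plain one has no pins. Next: positions from both views.

```bash
cat >> h.py <<'E'
def circ(x,y):
    A=np.c_[2*x,2*y,np.ones_like(x)];s=np.linalg.lstsq(A,x*x+y*y,rcond=None)[0]
    return s[0],s[1],np.sqrt(s[2]+s[0]**2+s[1]**2)
def ray(c,u,v,z):
    K=c['camera_matrix'];d=R.from_rotvec(c['rotation']).apply([(u-K[0,2])/K[0,0],-(v-K[1,2])/K[1,1],-1])
    return c['position']+d*(z-c['position'][2])/d[2]
E
python3 - <<'E'
from h import *
w=np.load('wrist.npz');P=pts(w)
print('beam',[(u,v,(P[v,u]*1000).round()) for u,v in((100,60),(200,200),(230,330),(150,300),(30,200))])
print('tool axes',R.from_rotvec(manip.state()['ee_rot']).as_matrix().round(3))
for n in('scene','side'):
    c=np.load(n+'.npz');P=pts(c);f=c['frame'].astype(int)
    for nm,xy,zlo in(('cruc',(.425,.165),.06),('plain',(.5,.268),.05),('cradle',(.405,.355),.04)):
        m=(np.hypot(P[...,0]-xy[0],P[...,1]-xy[1])<.06)&(P[...,2]>zlo)&(P[...,2]<.12)
        q=P[m];top=np.percentile(q[:,2],90);t=q[abs(q[:,2]-top)<.004]
        for k in range(3):
            x,y,r=circ(t[:,0],t[:,1])
            
        print(n,nm,len(q),'top',top.round(4),'ring',np.round([x,y,r],4),len(t))
    # torch
    m=(P[...,2]>.1)&(P[...,0]>.15)&(P[...,0]<.55)&(P[...,1]<.15)&(P[...,1]>-.05)
    q=P[m];print([ (np.round(q[abs(q[:,2]-z)<.006].mean(0)*1000)).tolist() for z in(.12,.15,.2,.25,.3,.35,.4,.42,.45) if (abs(q[:,2]-z)<.006).any()])
E
```

```text
beam [(100, 60, array([144., 561., 372.])), (200, 200, array([144., 561., 372.])), (230, 330, array([144., 561., 372.])), (150, 300, array([197., 495., 267.])), (30, 200, array([142., 408., 191.]))]
tool axes [[-0.933  0.359 -0.   ]
 [ 0.359  0.933 -0.001]
 [ 0.    -0.001 -1.   ]]
scene cruc 590 top 0.0891 ring [0.4232 0.1742 0.023 ] 189
scene plain 376 top 0.0753 ring [0.4998 0.2683 0.0192] 122
scene cradle 350 top 0.0559 ring [0.4015 0.3509 0.0324] 173
[[348.0, 20.0, 120.0], [336.0, 23.0, 150.0], [327.0, 29.0, 201.0], [299.0, 38.0, 249.0], [239.0, 64.0, 300.0], [190.0, 77.0, 350.0], [212.0, 71.0, 400.0]]
side cruc 466 top 0.0888 ring [0.4266 0.1738 0.023 ] 144
side plain 371 top 0.0751 ring [0.5028 0.268  0.019 ] 124
side cradle 664 top 0.0558 ring [0.4048 0.3506 0.0325] 371
[[421.0, 22.0, 120.0], [392.0, 28.0, 150.0], [351.0, 45.0, 201.0], [303.0, 48.0, 249.0], [243.0, 69.0, 300.0], [195.0, 82.0, 350.0], [216.0, 78.0, 395.0]]
```

Run:
```python
from h import *
s=np.load('scene.npz');d=np.load('side.npz')
cv2.imwrite('pics/d.png',np.hstack([cv2.resize(d['frame'][:, 330:],None,fx=1.5,fy=1.5),cv2.resize(s['frame'],None,fx=1.02,fy=1.5)]))
for c,n in((s,'scene'),(d,'side')):
    P=pts(c)
    for r in range(10,384,40):
        print(n,r,['%d:%d,%d,%d'%(u,*(P[r,u]*1000)) for u in (range(400,512,15) if n=='side' else range(0,240,30)) if c['range_z'][r,u]>0 and P[r,u,2]>.03])
```

```text
scene 10 ['0:63,63,596', '30:157,411,438', '60:188,399,433', '90:219,385,429']
scene 50 ['0:56,59,582', '30:127,354,422', '60:159,352,411', '90:189,338,406', '120:422,809,105', '150:493,786,90', '180:553,737,90', '210:589,652,115']
scene 90 ['0:79,344,394', '30:105,326,393', '60:133,314,386', '90:165,309,374', '120:198,299,366', '210:488,519,114']
scene 130 ['0:58,327,359', '30:85,312,354', '60:113,297,348', '90:147,300,327', '120:180,288,317']
scene 170 ['0:36,324,309', '30:64,312,300', '60:95,304,286', '90:131,307,260', '210:371,371,51']
scene 210 []
scene 250 []
scene 290 []
scene 330 []
scene 370 ['90:6,60,263', '120:28,40,266', '150:50,22,264', '180:73,7,254', '210:100,-2,224']
side 10 ['475:285,520,585', '490:286,538,593', '505:278,540,594']
side 50 ['415:85,-33,239', '430:68,0,259', '445:44,15,268', '460:290,532,564', '475:290,549,573', '490:283,552,575', '505:264,537,567']
side 90 ['400:114,24,177', '415:218,326,388', '430:231,393,435', '445:287,527,528', '460:291,554,547', '475:284,558,550', '490:273,557,550', '505:267,562,553']
side 130 ['400:209,303,300', '415:186,303,300', '430:165,306,303', '445:229,453,427', '460:216,456,430', '475:257,538,500', '490:249,543,504', '505:238,544,505']
side 170 ['400:199,331,241', '415:176,330,241', '430:152,331,242', '445:254,522,438', '460:253,540,457', '475:250,553,470', '490:245,561,479', '505:239,569,487']
side 210 ['400:199,378,199', '415:175,379,199', '430:152,379,200', '445:245,538,400', '460:248,561,428', '475:242,569,438', '490:233,572,443', '505:225,577,449']
side 250 ['400:218,456,204', '415:193,453,198', '430:234,535,325', '445:226,545,340', '460:228,565,372', '475:220,571,381', '490:208,573,384', '505:186,566,373']
side 290 ['445:242,594,346', '460:230,596,349']
side 330 []
side 370 []
```

View pics/d.png

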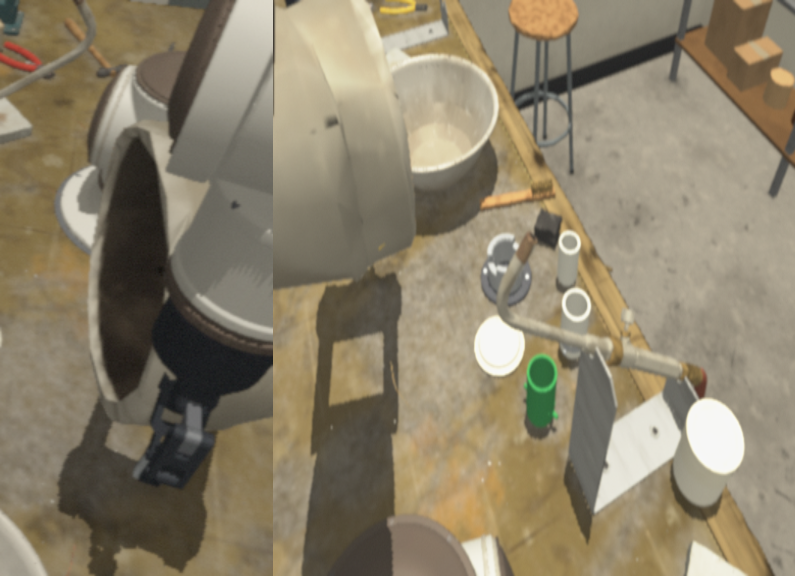

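Run:
```python
from h import *
np.set_printoptions(linewidth=250)
w=np.load('wrist.npz');z=w['range_z'];print((z[8::24,8::24]*1000).astype(int)); print(z[z>0].min())
P=pts(w);
for n in('scene','side'):
    c=np.load(n+'.npz');P=pts(c);f=c['frame'].astype(int)
    m=(c['range_z']>0)&(P[...,2]>.1)&(P[...,2]<.7)&(P[...,0]<.35)&(P[...,1]>.2)
    q=P[m]
    for lo in np.arange(.15,.65,.05):
        t=q[(q[:,2]>=lo)&(q[:,2]<lo+.05)]
        if len(t):
            for yl in np.arange(.2,.65,.05):
                e=t[(t[:,1]>=yl)&(t[:,1]<yl+.05)]
                if len(e)>3: print(n,'z%.2f y%.2f'%(lo,yl),'x',e[:,0].min().round(3),e[:,0].max().round(3),len(e))
```

```text
[[  0   0   0   0   0   0   0 331 331 331 330 331 331 330 331 330 331 330 330 332 331]
 [  0   0   0   0   0   0   0   0 337 336 338 337 337 337 337 336 337 337 335 336 324]
 [143   0   0   0   0   0   0   0 343 344 344 345 344 341 344 343 343 343 344 344 328]
 [149   0   0   0   0   0   0   0   0 351 350 350 350 351 350 350 336 326 336 349 337]
 [155   0   0   0   0   0   0   0   0   0 357 358 357 356 357 351 334 320 333 356 345]
 [163 161   0   0   0   0   0   0   0  57 365 364 363 365 365 365 343 341 363 364 356]
 [170 169 171 170 169 159   0   0   0   0  63 372 372 372 372 371 372 373 373 372 366]
 [178 177 178 179 179 171   0   0   0   0  57 381 380 380 381 380 381 379 381 380 378]
 [187 189 189 188 185 179   0   0   0   0  51 388 388 389 390 389 388 388 270 268 269]
 [188 192 193 192 190 185 176   0   0   0   0 398 397 398 398 281 354 368 362 348 328]
 [190 194 197 197 196 191 124   0   0   0   0  63 407 405   0 123 405 403 396 381 362]
 [191 196 200 201 201 104 122   0   0   0   0  55 416 290 141 111 104 414 413 400 378]
 [192  87 202  88  89  89 122   0   0   0   0  50 427 35
[... 1365 characters left out ...]
ide z0.30 y0.50 x 0.162 0.237 502
side z0.30 y0.55 x 0.142 0.245 2173
side z0.30 y0.60 x 0.22 0.246 494
side z0.35 y0.25 x 0.216 0.216 4
side z0.35 y0.30 x 0.18 0.223 346
side z0.35 y0.50 x 0.163 0.247 511
side z0.35 y0.55 x 0.164 0.244 1894
side z0.40 y0.30 x 0.189 0.225 108
side z0.40 y0.35 x 0.201 0.232 244
side z0.40 y0.40 x 0.204 0.235 477
side z0.40 y0.45 x 0.207 0.235 718
side z0.40 y0.50 x 0.238 0.256 722
side z0.40 y0.55 x 0.195 0.254 2045
side z0.45 y0.50 x 0.248 0.257 1047
side z0.45 y0.55 x 0.222 0.255 2165
side z0.50 y0.50 x 0.233 0.296 1226
side z0.50 y0.55 x 0.236 0.297 2132
side z0.55 y0.45 x 0.279 0.281 9
side z0.55 y0.50 x 0.26 0.296 2706
side z0.55 y0.55 x 0.263 0.297 2434
```

Call:
{"fn": "apply_moves", "kwargs": {"targets": "0 0.02 0.01 0.01 0 0 0;0 0.02 0.01 0.01 0 0 0;0 0 0 0 0 0 0"}}

```text
t: 0.4
tool_pos: [0.249, 0.5579, 0.2236]
ee_rot: [0.575, 3.087, 0.002]
contact_force: [0.2, -0.0, 0.3]
gripper_width: 0.0856
```

```bash
cp wrist.npz wrist0.npz; cp side.npz side0.npz
python3 - <<'E'
from h import *
np.set_printoptions(linewidth=250)
w=shot('wrist');d=shot('side');
cv2.imwrite('pics/e.png',np.hstack([cv2.resize(w['frame'],(400,300)),cv2.resize(d['frame'],(400,300))]))
a=np.load('wrist0.npz')['frame'].astype(int);m=abs(w['frame'].astype(int)-a).max(-1)
print((m[12::24,12::24]))
P=pts(d);q=P[(P[...,2]>.15)&(P[...,2]<.44)&(P[...,1]>.25)&(P[...,1]<.45)&(P[...,0]<.4)];print(q.min(0),q.max(0),len(q))
print(manip.state()['contact_force'])
E
```

```text
[[ 20  28  35  45  48  12  20  14   6  18  13  22  22  23  12  21   4  12  71  72  74]
 [ 12  21  28  36  41  19  22  29  36  29  15  37  49  24  27  32  94  24  68  68  25]
 [ 26  19  24  31  39  47  60  27  12  21  36  38  15  18  66 106  96   1  96  70  32]
 [ 61  15  24  34  42  47   8  57  55  10  25  41  21  23 146  82  60  43   6  68  30]
 [ 67  26  31  33  33  44  53  59  55  30  53  35   3  18  77   9  27 105  70  58  43]
 [ 63  65  12  62  28  41  39  41  38  47  17  32  12  21  25  46 112  48  11  18  95]
 [ 66  59  62  55  52  55  30  57  74  65  20  68  14  98 113 101  87  34  30  53  22]
 [ 65  72  66  59  49  62  55  60  76  68  45 102  91  83 165  84  69  74  68  33  70]
 [ 72  84  71  72  59  70  58  61  13   8  29  92  92 104  88  98  89 104  87  54  93]
 [ 71  63  56  72  78  63  52  62  57   6  15  97 110 102 128  95   5  21  23  35  39]
 [ 64  61  59  69  76  84  67  63  46   8  65 146  98 103  12  15  25  46  47  24  33]
 [ 62  69  68  71  87  72  76  51  20   9   4  67  73  96  17   4   6  55  81  59  27]
 [ 94  85  96  82  81  83  80  56   5  20   6  52  86  24  20   6  10   8   2   8  10]
 [ 93  97  83  84  77  73  76  58 129 115  12 100  11  15  12  12   7   6  13  22  10]
 [ 98  86  91  83  83  82  76 133 122 120 123  96   6   5  13  10  13  15  16   9  12]
 [ 94  98  60  31  80  11  16 125 135 128 119 111   5  35  17   6  16  25  24   5  18]]
[0.16405687 0.29434951 0.17826352] [0.22492851 0.4497055  0.34668965] 3041
[-0.36209202  0.00550232 -0.03717686]
```

View pics/e.png

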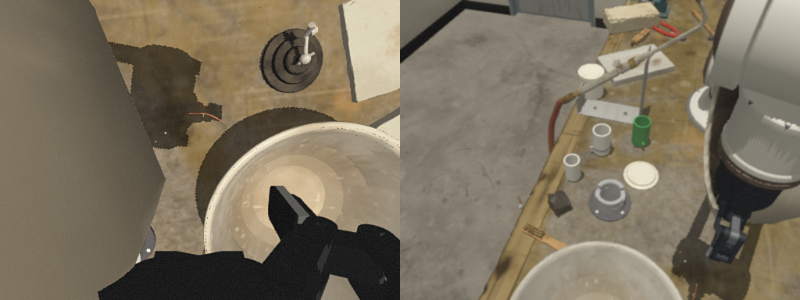

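The hood is fixed to the room and stands beside the wrist camera. I'll move out along +x, away from it, before heading to -y.

Call:
{"fn": "apply_moves", "kwargs": {"targets": "0 0.038 0.01 0.01 0 0 0;0 0.04 0 0.01 0 0 0;0 0.04 0 0 0 0 0;0 0.04 0 0 0 0 0;0 0.04 0 0 0 0 0"}}

```text
t: 0.92
tool_pos: [0.4451, 0.5664, 0.2423]
ee_rot: [-0.572, -3.089, 0.001]
contact_force: [-0.7, 0.7, -0.4]
gripper_width: 0.0853
```

Run:
```python
from h import *
s=manip.state();print(s['q'].round(4),s['tool_pos'].round(4),s['ee_rot'].round(3))
```

```text
[ 7.9790e-01  4.5970e-01  9.6120e-01  1.0000e-04  1.7213e+00 -4.0680e-01] [0.4451 0.5664 0.2423] [-5.720e-01 -3.089e+00  1.000e-03]
```

Call:
{"fn": "apply_moves", "kwargs": {"targets": "0 0.005 -0.035 0 0 0 0;0 0 -0.038 0 0 0 0;0 0 -0.038 0 0 0 0;0 0 -0.038 0 0 0 0;0 0 0 0 0 0 0"}}

```text
t: 1.33
tool_pos: [0.4486, 0.4128, 0.2427]
ee_rot: [0.577, 3.088, -0.003]
contact_force: [0.7, 1.0, 0.4]
gripper_width: 0.0853
```

Run:
```python
from h import *
s=manip.state();print(s['q'].round(4),s['tool_pos'].round(4),s['ee_rot'].round(3))
```

```text
[ 6.1820e-01  2.1480e-01  1.2819e+00 -1.3000e-03  1.6460e+00 -5.8340e-01] [0.4486 0.4128 0.2427] [ 5.770e-01  3.088e+00 -3.000e-03]
```

Run:
```python
from h import *
d=np.load('side0.npz')
a,b=ray(d,150+238/2.5,60+321/2.5,.027),ray(d,150+307/2.5,60+305/2.5,.027);print('pins',a,b,(a+b)/2,np.hypot(*(a-b)[:2]),np.degrees(np.arctan2(*(b-a)[1::-1])))
a,b=ray(d,150+266/2.5,60+445/2.5,.054),ray(d,150+340/2.5,60+470/2.5,.054);print('notch',a,b,(a+b)/2,np.degrees(np.arctan2(*(b-a)[1::-1])))
w=shot('wrist');K=w['camera_matrix'];M=R.from_rotvec(w['rotation']).as_matrix()
print('look',-M[:,2],'right',M[:,0])
for p in((.425,.174,.03),(.403,.351,.054),(.5,.268,.074)):
    c=M.T@(np.array(p)-w['position']);print(K[0,0]*c[0]/-c[2]+K[0,2],-K[1,1]*c[1]/-c[2]+K[1,2])
```

```text
pins [0.45410234 0.18248842 0.027     ] [0.39233267 0.16277873 0.027     ] [0.4232175  0.17263357 0.027     ] 0.06483798668471318 -162.30296244486934
notch [0.4281028  0.33401074 0.054     ] [0.37182446 0.35652714 0.054     ] [0.39996363 0.34526894 0.054     ] 158.19414768907174
look [ 0.24100087 -0.09531334 -0.96583329] right [ 0.36167924  0.93230094 -0.00175569]
85.18926913565053 213.31381172145407
193.21371622043856 153.71744424652053
161.42415882394693 251.9143751629012
```

Call:
{"fn": "apply_moves", "kwargs": {"targets": "0 0.005 -0.041 -0.005 0 0 0;0 0.005 -0.041 -0.005 0 0 0;0 0.005 -0.041 -0.005 0 0 0;0 0.005 -0.041 -0.005 0 0 0;0 0 -0.041 -0.005 0 0 0"}}

```text
t: 1.8
tool_pos: [0.4688, 0.2117, 0.2168]
ee_rot: [-0.571, -3.089, 0.0]
contact_force: [1.0, -0.2, 1.2]
gripper_width: 0.0857
```

Call:
{"fn": "apply_moves", "kwargs": {"targets": "0 0 0 0 0 0 0"}}

```text
t: 1.88
tool_pos: [0.4687, 0.208, 0.2166]
ee_rot: [-0.578, -3.087, 0.003]
contact_force: [-0.7, -0.8, -0.6]
gripper_width: 0.0858
```

Run:
```python
from h import *
w=shot('wrist');s=manip.state();print(s['q'].round(3),s['tool_pos'],s['contact_force'])
P=pts(w)
for nm,xy,zlo,zh,rr in(('cruc',(.425,.174),.07,.1,.035),('plain',(.5,.268),.06,.09,.035),('cradle',(.403,.351),.047,.07,.045)):
    m=(w['range_z']>.1)&(np.hypot(P[...,0]-xy[0],P[...,1]-xy[1])<rr)&(P[...,2]>zlo)&(P[...,2]<zh)
    q=P[m]
    if len(q)<20: print(nm,len(q));continue
    top=np.percentile(q[:,2],80);t=q[abs(q[:,2]-top)<.003]
    print(nm,top,np.round(circ(t[:,0],t[:,1]),4),len(t))
cv2.imwrite('pics/f.png',cv2.resize(w['frame'],(768,576)))
```

```text
[ 0.272  0.019  1.551 -0.     1.573 -0.928] [0.46892708 0.21056517 0.21714586] [0.38842961 0.96554063 0.33446105]
cruc 0.08704509544382556 [0.4234 0.1745 0.0229] 579
plain 0.07303379614016281 [0.4999 0.2681 0.019 ] 412
cradle 0.05318686673666097 [0.4022 0.3504 0.0324] 1460
```

View pics/f.png

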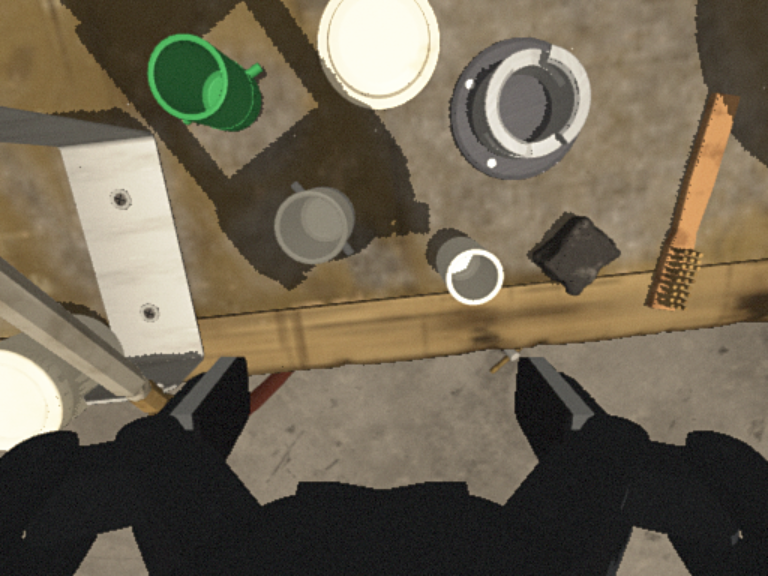

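Run:
```python
from h import *
w=np.load('wrist.npz');d=np.load('side.npz')
A=cv2.resize(w['frame'][20:125,295:400],(400,400),interpolation=cv2.INTER_CUBIC)
B=cv2.resize(d['frame'][225:285,238:298],(400,400),interpolation=cv2.INTER_CUBIC)
cv2.imwrite('pics/g.png',np.hstack([A,B]))
sx=512/768
for n,p in(('pins',((297,186),(350,252))),):
    a,b=[ray(w,u*sx,v*sx,.028) for u,v in p];print(n,a,b,np.degrees(np.arctan2(*(b-a)[1::-1])),np.hypot(*(b-a)[:2]),(a+b)/2)
for u,v in((548,55),(563,139),(529,150)):
    a=ray(w,u*sx,v*sx,.054);print(a,np.degrees(np.arctan2(a[1]-.3505,a[0]-.4025)))
```

```text
pins [0.39288689 0.16600694 0.028     ] [0.45671093 0.1849744  0.028     ] 16.55109245311029 0.06658283236795562 [0.42479891 0.17549067 0.028     ]
[0.37649088 0.36530974 0.054     ] 150.34256937677844
[0.43272509 0.36050447 0.054     ] 18.314484377513278
[0.43115835 0.33588285 0.054     ] -27.02379393026463
```

View pics/g.png

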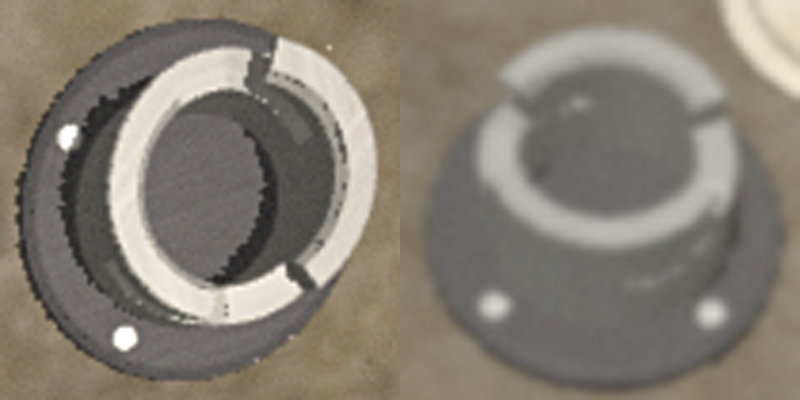

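Run:
```python
from h import *
for n in('wrist','side','scene'):
    c=np.load(n+'.npz');K=c['camera_matrix'];M=R.from_rotvec(c['rotation']).as_matrix()
    P=pts(c); 
    cx,cy=dict(wrist=(.4022,.3504),side=(.4048,.3506),scene=(.4015,.3509))[n]
    o=''
    for a in range(-180,180,6):
        t=np.radians(a);X=np.array([[cx+r*np.cos(t),cy+r*np.sin(t),.054] for r in(.030,.032,.034)])
        q=(X-c['position'])@M;u=np.rint(K[0,0]*q[:,0]/-q[:,2]+K[0,2]).astype(int);v=np.rint(-K[1,1]*q[:,1]/-q[:,2]+K[1,2]).astype(int)
        o+=f'{a}:{np.min(P[v,u,2])*1000:.0f}/{int(c["frame"][v,u].mean(-1).min())} '
    print(n,o)
```

```text
wrist -180:40/212 -174:40/212 -168:40/214 -162:39/216 -156:52/213 -150:53/215 -144:52/216 -138:53/216 -132:52/218 -126:51/219 -120:52/219 -114:52/218 -108:52/220 -102:52/219 -96:52/220 -90:52/222 -84:53/220 -78:52/219 -72:52/223 -66:52/226 -60:52/227 -54:52/228 -48:53/225 -42:52/225 -36:52/221 -30:38/197 -24:40/138 -18:39/224 -12:40/220 -6:40/222 0:40/221 6:40/221 12:39/106 18:48/67 24:53/213 30:53/212 36:52/210 42:52/196 48:52/209 54:52/207 60:52/205 66:52/205 72:52/203 78:52/206 84:51/212 90:51/208 96:53/215 102:52/209 108:52/205 114:51/211 120:52/212 126:51/211 132:52/215 138:52/210 144:53/211 150:49/78 156:7/91 162:9/133 168:40/156 174:40/210 
side -180:41/178 -174:43/173 -168:44/117 -162:50/110 -156:55/144 -150:54/170 -144:54/168 -138:54/167 -132:54/170 -126:53/166 -120:53/173 -114:54/178 -108:54/170 -102:54/166 -96:52/171 -90:53/171 -84:54/171 -78:54/160 -72:53/163 -66:54/176 -60:53/169 -54:54/168 -48:54/158 -42:54/150 -36:52/143 -30:-0/117 -24:-1/122 -18:37/143 -12:40/139 -6:41/171 0:41/177 6:43/181 12:42/182 18:54/177 24:54/175 30:54/168 36:54/173 42:54/174 48:55/166 54:53/16
[... 191 characters left out ...]
2 168:42/181 174:41/181 
scene -180:25/167 -174:16/165 -168:12/129 -162:7/162 -156:54/197 -150:54/220 -144:55/209 -138:55/210 -132:54/219 -126:55/201 -120:385/154 -114:384/153 -108:386/157 -102:387/157 -96:389/157 -90:389/158 -84:390/156 -78:392/155 -72:392/143 -66:393/114 -60:394/103 -54:396/101 -48:397/103 -42:398/103 -36:398/103 -30:399/106 -24:400/106 -18:400/108 -12:41/123 -6:-0/156 0:0/161 6:-2/154 12:-1/140 18:50/142 24:53/192 30:55/218 36:55/207 42:53/209 48:53/207 54:54/203 60:53/212 66:54/213 72:53/199 78:54/213 84:54/199 90:54/212 96:53/224 102:54/224 108:54/204 114:55/223 120:54/227 126:55/220 132:55/226 138:56/222 144:54/198 150:51/155 156:33/123 162:35/113 168:36/115 174:38/140
```

The depth profile of the cradle rim shows the two wide notches centred at about -6° and 174°. The pins lie at about 17°. I'm moving over the crucible now.

Call:
{"fn": "apply_moves", "kwargs": {"targets": "0 -0.015 -0.012 -0.02 0 0 0;0 -0.015 -0.012 -0.03 0 0 0;0 -0.015 -0.012 -0.03 0 0 0;0 0 0 0 0 0 0;0 0 0 0 0 0 0"}}

```text
t: 2.35
tool_pos: [0.423, 0.1775, 0.1367]
ee_rot: [-0.571, -3.087, 0.001]
contact_force: [0.8, 0.4, 0.9]
gripper_width: 0.0858
```

```bash
cat > m.py <<'E'
from h import *
import sys
x0,y0,zl,zh=map(float,sys.argv[1:5]);S=[];C=[]
for i in range(3):
    w=shot('wrist');s=manip.state();S.append(np.r_[s['tool_pos'],s['contact_force'],s['moment']]);P=pts(w)
    q=P[(w['range_z']>.1)&(np.hypot(P[...,0]-x0,P[...,1]-y0)<.05)&(P[...,2]>zl)&(P[...,2]<zh)]
    if len(q)>30:
        top=np.percentile(q[:,2],85);t=q[abs(q[:,2]-top)<.003];C.append([top,*circ(t[:,0],t[:,1])])
print('tcp,F,M',np.mean(S,0).round(4),'q',s['q'].round(3),'w',s['gripper_width']);print('ring z x y r',np.round(C,4))
M=R.from_rotvec(s['ee_rot']).as_matrix();print('jaw yaw',np.degrees(np.arctan2(M[1,1],M[0,1])),'tilt',M[:,2].round(3))
E
python3 m.py .424 .1745 .07 .1
```

```text
tcp,F,M [ 0.4249  0.1778  0.1386  0.4977  0.5136  0.9477  0.019  -0.0185 -0.0166] q [ 0.229 -0.06   1.787  0.     1.413 -0.976] w 0.0853409358007094
ring z x y r [[0.0871 0.4231 0.1743 0.0228]
 [0.0871 0.4231 0.1743 0.0228]
 [0.0872 0.4232 0.1743 0.0229]]
jaw yaw 69.03779259316376 tilt [ 0.002  0.001 -1.   ]
```

Call:
{"fn": "apply_moves", "kwargs": {"targets": "0 -0.0015 -0.0035 -0.02 0 0 0;0 0 0 -0.033 0 0 0;0 0 0 -0.03 0 0 0;0 0 0 0 0 0 0;200 0 0 0 0 0 0"}}

```text
t: 2.92
tool_pos: [0.423, 0.1737, 0.0551]
ee_rot: [-0.572, -3.088, 0.001]
contact_force: [0.5, 0.5, 0.3]
gripper_width: 0.0753
```

Call:
{"fn": "apply_moves", "kwargs": {"targets": "200 0 0 0 0 0 0;200 0 0 0 0 0 0;200 0 0 0 0 0 0;200 0 0 0 0 0 0;200 0 0 0 0 0 0"}}

```text
t: 3.33
tool_pos: [0.4275, 0.1718, 0.062]
ee_rot: [0.57, 3.077, -0.001]
contact_force: [-11.3, -23.3, 87.0]
gripper_width: 0.019
```

```bash
python3 m.py .424 .1745 .075 .1
```

```text
tcp,F,M [ 4.27800e-01  1.72200e-01  6.23000e-02 -1.11754e+01 -2.36357e+01
  8.71575e+01 -4.96400e+00  2.13470e+00 -9.53000e-02] q [ 0.219 -0.002  1.894 -0.005  1.237 -0.984] w 0.01848462471881965
ring z x y r [[0.0907 0.4297 0.1832 0.0216]
 [0.0907 0.4304 0.1841 0.0223]
 [0.0907 0.4302 0.1841 0.0221]]
jaw yaw 68.99266487335272 tilt [ 0.013 -0.002 -1.   ]
```

Run:
```python
from h import *
w=np.load('wrist.npz');d=shot('side');s=shot('scene')
cv2.imwrite('pics/i.png',np.hstack([cv2.resize(w['frame'],(400,300)),cv2.resize(d['frame'][100:220,200:360],(400,300),interpolation=2)]))
```

```text
(no output)
```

View pics/i.png

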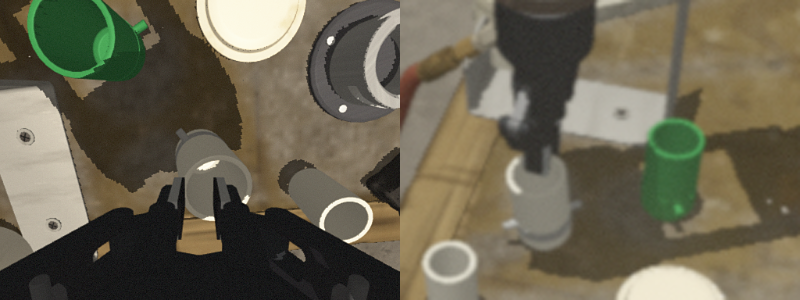

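Run:
```python
from h import *
np.set_printoptions(linewidth=220)
w=np.load('wrist.npz');P=pts(w);sx=512/400
for u,v in((176,185),(168,200),(176,210),(178,235),(222,185),(228,205),(238,205),(222,235),(200,215),(200,195),(212,165),(185,160),(248,185),(205,215)):
    U,V=int(u*sx),int(v*sx);print((u,v),(P[V,U]*1000).round(),w['frame'][V,U])
K=w['camera_matrix'];M=R.from_rotvec(w['rotation']).as_matrix();s=manip.state()
for dz in(0,.019):
    c=M.T@(s['tool_pos']+[0,0,dz]-w['position']);print('tcp pix(400)',(K[0,0]*c[0]/-c[2]+K[0,2])/sx,(-K[1,1]*c[1]/-c[2]+K[1,2])/sx)
```

```text
(176, 185) [411. 164. 105.] [76 81 81]
(168, 200) [410. 163. 125.] [78 84 84]
(176, 210) [416. 165. 127.] [20 22 21]
(178, 235) [429. 160. 129.] [33 36 36]
(222, 185) [421. 190. 106.] [79 81 82]
(228, 205) [419. 190. 133.] [23 28 25]
(238, 205) [419. 195. 136.] [28 25 26]
(222, 235) [432. 183. 135.] [19 20 20]
(200, 215) [444. 167.  89.] [112 125 130]
(200, 195) [444. 167.  59.] [ 93 105 109]
(212, 165) [441. 182.   8.] [217 235 242]
(185, 160) [409. 169.  69.] [ 94 106 111]
(248, 185) [437. 205.  85.] [111 123 130]
(205, 215) [446. 170.  88.] [100 115 117]
tcp pix(400) 198.19394312025062 176.8729791123913
tcp pix(400) 198.2081038942662 187.04282565536914
```

Call:
{"fn": "apply_moves", "kwargs": {"targets": "200 0 0 0.004 0 0 0;200 0 0 0.004 0 0 0;200 0 0 0.004 0 0 0"}}

```text
t: 3.83
tool_pos: [0.4236, 0.1734, 0.0685]
ee_rot: [0.573, 3.086, 0.002]
contact_force: [0.0, 1.3, -0.3]
gripper_width: 0.0185
```

```bash
python3 m.py .428 .18 .075 .1
```

```text
tcp,F,M [ 0.4234  0.1734  0.0679  0.3213 -0.1434  0.6906 -0.0149  0.0198 -0.0104] q [ 0.22  -0.008  1.889 -0.     1.259 -0.984] w 0.01784402705750591
ring z x y r [[0.0892 0.4216 0.1664 0.0228]
 [0.0872 0.4232 0.1741 0.0228]
 [0.0884 0.4222 0.1793 0.0228]]
jaw yaw 68.98721519595095 tilt [ 0.001  0.    -1.   ]
```

Call:
{"fn": "apply_moves", "kwargs": {"targets": "200 0 0 0.02 0 0 0;200 0 0 0.03 0 0 0;200 0 0 0.03 0 0 0;200 0 0 0 0 0 0"}}

```text
t: 4.32
tool_pos: [0.4246, 0.1738, 0.1516]
ee_rot: [0.572, 3.083, 0.004]
contact_force: [0.9, -0.7, 1.9]
gripper_width: 0.018
```

```bash
python3 m.py .424 .1745 .075 .1
python3 - <<'E'
from h import *
for f,t in(('wrist0.npz',np.array([.2061,.5366,.2021])),('wrist.npz',manip.state()['tool_pos'])):
    w=np.load(f);P=pts(w)
    M=np.array([[-.933,.359,0],[.359,.933,0],[0,0,-1]])  # cols tool axes
    L=(P-t)@M; g=w['frame'].max(-1)
    m=(w['range_z']>.05)&(abs(L[...,0])<.03)&(abs(L[...,1])<.07)&(L[...,2]<.03)&(g<110)
    for sgn in(-1,1):
        q=L[m&(sgn*L[...,1]>0)];q=q[np.argsort(-q[:,2])];print(f,sgn,(q[:400:40]*1000).round())
E
```

```text
tcp,F,M [ 0.4232  0.1734  0.1474  0.3409 -0.5927 -0.6997 -0.0293  0.0052 -0.0039] q [ 0.22  -0.072  1.783 -0.     1.431 -0.984] w 0.018364359397093046
ring z x y r [[0.0872 0.423  0.1742 0.0228]
 [0.0872 0.4231 0.1742 0.0228]
 [0.0872 0.4231 0.1743 0.0228]]
jaw yaw 68.98868831663926 tilt [-0. -0. -1.]
wrist0.npz -1 [[ -1. -68.   1.]
 [ 15. -69.  -1.]
 [  2. -69.  -1.]
 [  7. -68.  -1.]
 [  4. -66.  -2.]
 [  2. -66.  -2.]
 [ 24. -70.  -3.]
 [ 25. -69.  -3.]
 [ 25. -69.  -3.]
 [ 26. -69.  -4.]]
wrist0.npz 1 [[  7.  44. -40.]
 [  7.  43. -43.]
 [  4.  43. -44.]
 [ -9.  43. -45.]
 [  3.  43. -46.]
 [  6.  43. -47.]
 [  7.  43. -48.]
 [ 12.  49. -49.]
 [ -5.  43. -50.]
 [  8.  44. -50.]]
wrist.npz -1 [[ -2.  -8. -29.]
 [ 11.  -8. -34.]
 [ 12.  -9. -36.]
 [ -2.  -8. -38.]
 [ 12. -11. -39.]
 [  8. -19. -40.]
 [ 11. -10. -42.]
 [  8. -18. -44.]
 [  8. -21. -45.]
 [ 11. -14. -46.]]
wrist.npz 1 [[ -5.  10. -28.]
 [  7.  10. -34.]
 [ 12.  11. -36.]
 [  8.  19. -38.]
 [  8.  21. -39.]
 [  8.  20. -41.]
 [ 11.  16. -42.]
 [  3.  10. -44.]
 [  8.  20. -45.]
 [  8.  19. -46.]]
```

Run:
```python
from h import *
for f,t in(('wrist0.npz',np.array([.2061,.5366,.2021])),('wrist.npz',manip.state()['tool_pos'])):
    w=np.load(f);P=pts(w)
    M=np.array([[-.933,.359,0],[.359,.933,0],[0,0,-1]])
    L=(P-t)@M
    m=(w['range_z']>.05)&(abs(L[...,0])<.03)&(abs(L[...,1])<.055)&(L[...,2]<.03)
    for sgn in(-1,1):
        mm=m&(sgn*L[...,1]>0);h=np.histogram(L[mm][:,2],bins=np.arange(-.06,.03,.005))[0];print(f,sgn,h)
w=np.load('wrist.npz');cv2.imwrite('pics/j.png',cv2.resize(w['frame'][150:],(768,351)))
```

```text
wrist0.npz -1 [324 288 219   8   0   0   0   0   0   0   0   0   0   0   0   0   0]
wrist0.npz 1 [297 290 232 121   3   0   0   0   0   0   0   0   0   0   0   0   0]
wrist.npz -1 [173 171 165 142 130  45  14   0   0   0   0   0   0   0   0   0   0]
wrist.npz 1 [166 181 156 152 127  47  10   0   0   0   0   0   0   0   0   0   0]
```

View pics/j.png

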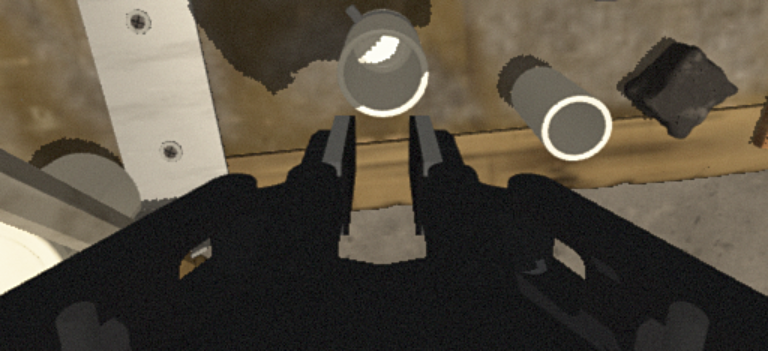

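The cup is still upright at the same spot. The depth image shows the fingertips about 28 mm behind the reported TCP when nearly shut, and about 40 mm behind it when open. They therefore closed above the rim, and I'll grip lower this time.

Call:
{"fn": "apply_moves", "kwargs": {"targets": "0 0 0 0 0 0 0;0 0 0 0 0 0 0;0 0 0 0 0 0 0;0 0 0 0 0 0 0;0 0 0 0 0 0 0"}}

```text
t: 4.88
tool_pos: [0.4226, 0.1732, 0.1462]
ee_rot: [-0.573, -3.088, 0.001]
contact_force: [0.3, -0.4, 0.6]
gripper_width: 0.0773
```

Call:
{"fn": "apply_moves", "kwargs": {"targets": "0 0 0 -0.02 0 0 0;0 0 0.001 -0.03 0 0 0;0 0 0 -0.03 0 0 0;0 0 0 -0.03 0 0 0;0 0 0 -0.012 0 0 0"}}

```text
t: 5.3
tool_pos: [0.4208, 0.1738, 0.021]
ee_rot: [-0.572, -3.085, 0.003]
contact_force: [-0.5, -0.2, -1.1]
gripper_width: 0.0853
```

```bash
python3 m.py .424 .1745 .075 .1;  python3 - <<'E'
from h import *
w=np.load('wrist.npz');P=pts(w);t=manip.state()['tool_pos'];M=np.array([[-.933,.359,0],[.359,.933,0],[0,0,-1]]);L=(P-t)@M
m=(w['range_z']>.05)&(abs(L[...,0])<.02)&(abs(abs(L[...,1])-.045)<.015)&(w['frame'].max(-1)<110)
for s in(-1,1):
  q=P[m&(s*L[...,1]>0)];print('finger lowest z',np.sort(q[:,2])[:60:10])
E
```

```text
tcp,F,M [ 0.4213  0.1739  0.0223 -0.5892 -0.2023 -0.6395  0.0152  0.0346 -0.0075] q [ 0.222  0.042  1.935 -0.     1.166 -0.982] w 0.08544448374424755
ring z x y r [[0.0912 0.413  0.1779 0.0437]
 [0.0909 0.4123 0.1781 0.0428]
 [0.0896 0.4241 0.1743 0.0333]]
jaw yaw 68.98402052961366 tilt [-0.002 -0.    -1.   ]
finger lowest z [-0.00376096 -0.0032425  -0.0030961  -0.00299444 -0.00293737 -0.00283752]
finger lowest z [-0.00368722 -0.003152   -0.00297771 -0.00289049 -0.00279201 -0.00274488]
```

Close gently, watching where the jaws stop.

Call:
{"fn": "apply_moves", "kwargs": {"targets": "230 0.001 0 0 0 0 0;230 0 0 0 0 0 0;230 0 0 0 0 0 0;230 0 0 0 0 0 0;230 0 0 0 0 0 0"}}

```text
t: 5.87
tool_pos: [0.4245, 0.1742, 0.026]
ee_rot: [0.573, 3.087, 0.001]
contact_force: [-2.3, -1.6, 11.8]
gripper_width: 0.0483
```

```bash
python3 m.py .424 .1745 .084 .092;  python3 - <<'E'
from h import *
w=np.load('wrist.npz');P=pts(w);t=manip.state()['tool_pos'];M=np.array([[-.933,.359,0],[.359,.933,0],[0,0,-1]]);L=(P-t)@M
m=(w['range_z']>.05)&(abs(L[...,0])<.015)&(abs(L[...,1])>.026)&(abs(L[...,1])<.04)
print(np.histogram(P[m][:,2],bins=np.arange(0,.12,.01))[0])
cv2.imwrite('pics/k.png',cv2.resize(w['frame'],(640,480)))
E
```

```text
tcp,F,M [ 0.4245  0.1743  0.026  -1.586  -2.5411 11.2134 -0.338   0.3659  0.0227] q [ 0.222  0.042  1.932 -0.     1.166 -0.982] w 0.04871780517111555
ring z x y r [[0.0877 0.4227 0.1756 0.0235]
 [0.0877 0.4227 0.1756 0.0235]
 [0.0877 0.4227 0.1755 0.0235]]
jaw yaw 68.98621954763595 tilt [ 0.002  0.    -1.   ]
[   5    0    0    0    0    6  274  400  412  498 1646]
```

View pics/k.png

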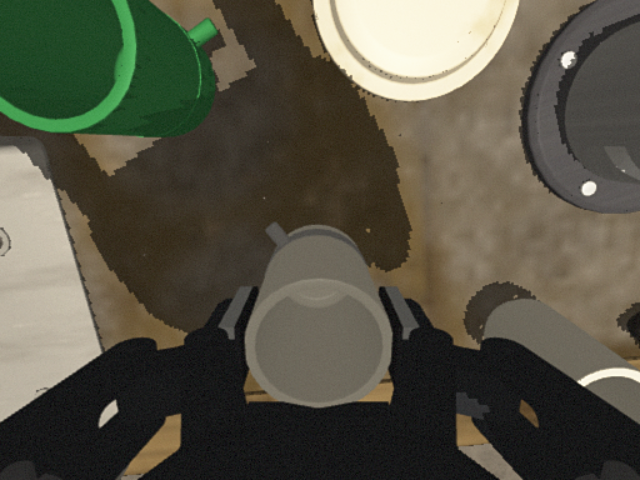

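Call:
{"fn": "apply_moves", "kwargs": {"targets": "230 0 0 0.015 0 0 0;230 0 0 0.025 0 0 0;230 0 0 0.03 0 0 0;230 0 0.01 0.012 0 0 -0.05;230 0 0 0 0 0 0"}}

```text
t: 6.43
tool_pos: [0.4253, 0.1854, 0.11]
ee_rot: [0.653, 3.068, 0.004]
contact_force: [0.8, 0.3, -2.2]
gripper_width: 0.0488
```

Call:
{"fn": "apply_moves", "kwargs": {"targets": "230 -0.004 0.033 0 0 0 -0.07;230 -0.005 0.033 0 0 0 -0.07;230 -0.005 0.033 0 0 0 -0.07;230 -0.005 0.033 0 0 0 -0.07;230 -0.002 0.033 0 0 0 -0.07"}}

```text
t: 6.85
tool_pos: [0.4016, 0.3504, 0.1057]
ee_rot: [-1.178, -2.912, 0.001]
contact_force: [0.5, 0.1, -1.9]
gripper_width: 0.0483
```

Call:
{"fn": "apply_moves", "kwargs": {"targets": "230 0 0 0 0 0 0;230 0 0 0 0 0 0"}}

```text
t: 7.02
tool_pos: [0.4019, 0.3501, 0.1053]
ee_rot: [-1.169, -2.915, 0.002]
contact_force: [-0.1, 0.1, -2.0]
gripper_width: 0.0487
```

```bash
python3 m.py .402 .35 .15 .178
python3 - <<'E'
from h import *
for n in('side','scene'):
    c=shot(n);P=pts(c);q=P[(np.hypot(P[...,0]-.403,P[...,1]-.35)<.05)&(P[...,2]>.155)&(P[...,2]<.178)&(c['frame'].max(-1)>110)]
    if len(q)>20:
        top=np.percentile(q[:,2],85);t=q[abs(q[:,2]-top)<.003];print(n,top,circ(t[:,0],t[:,1]),len(t))
E
```

```text
tcp,F,M [ 0.4024  0.3487  0.1058  0.1139  0.1203 -2.3726  0.0034  0.0132  0.0145] q [ 0.569  0.116  1.675 -0.     1.352 -0.236] w 0.04847043573870212
ring z x y r [[0.1674 0.4005 0.3516 0.0235]
 [0.1673 0.4007 0.3507 0.0235]
 [0.1676 0.401  0.3502 0.0235]]
jaw yaw 46.11042339798132 tilt [-0.001 -0.001 -1.   ]
side 0.16931168838759403 (np.float64(0.4046918092825418), np.float64(0.34873002519325513), np.float64(0.02270688666533924)) 100
scene 0.16944655609901565 (np.float64(0.40152076432125633), np.float64(0.3487356148007904), np.float64(0.02319121588054697)) 57
```

Call:
{"fn": "apply_moves", "kwargs": {"targets": "230 0.0005 0.0017 -0.015 0 0 0;230 0 0 -0.015 0 0 0;230 0 0 -0.008 0 0 0;230 0 0 -0.006 0 0 0;230 0 0 0 0 0 0"}}

```text
t: 7.68
tool_pos: [0.403, 0.3503, 0.0616]
ee_rot: [-1.175, -2.912, 0.002]
contact_force: [0.4, -0.9, -1.8]
gripper_width: 0.0481
```

Run:
```python
from h import *
C={'side':(.4048,.3506),'scene':(.4015,.3509)}
s=manip.state();print(s['tool_pos'],s['contact_force'],s['moment'])
for n in C:
    c=shot(n);P=pts(c);q=P[(np.hypot(P[...,0]-.403,P[...,1]-.35)<.04)&(P[...,2]>.1)&(P[...,2]<.135)&(c['frame'].max(-1)>110)]
    top=np.percentile(q[:,2],85);t=q[abs(q[:,2]-top)<.003];x=circ(t[:,0],t[:,1]);print(n,top,x,len(t),'need',C[n][0]-x[0],C[n][1]-x[1])
    v=P[(np.hypot(P[...,0]-.403,P[...,1]-.35)<.045)&(P[...,2]>.06)&(P[...,2]<.075)];r=v[np.hypot(v[:,0]-x[0],v[:,1]-x[1])>.029]
    if len(r): print('pin pts',len(r),np.degrees(np.arctan2(r[:,1]-x[1],r[:,0]-x[0])).round()[::5],r[:,2].mean())
```

```text
[0.40297849 0.35025721 0.06164975] [ 0.41457537 -0.85518413 -1.78847761] [ 0.0129151  -0.02517166 -0.02923416]
side 0.12456136132236889 (np.float64(0.40487024463195154), np.float64(0.3508552850367028), np.float64(0.022594671969284674)) 97 need -7.024463195154373e-05 -0.00025528503670280145
pin pts 22 [ -8.  -5.  -6. 173. 173.] 0.06542666490559373
scene 0.12527911549140708 (np.float64(0.4012224707424814), np.float64(0.3503241268621121), np.float64(0.023345467527693797)) 53 need 0.0002775292575186161 0.0005758731378878723
pin pts 20 [  1.  -7. 169. 174.] 0.06709286837579212
```

Cup and cradle are aligned within about 0.5 mm, and the pins sit at -6°/173°. Lowering onto the ledges.

Call:
{"fn": "apply_moves", "kwargs": {"targets": "230 0 0 -0.006 0 0 0;230 0 0 -0.004 0 0 0;230 0 0 -0.004 0 0 0;230 0 0 -0.002 0 0 0;230 0 0 0 0 0 0"}}

```text
t: 8.2
tool_pos: [0.403, 0.3508, 0.046]
ee_rot: [-1.175, -2.913, 0.001]
contact_force: [-0.5, -0.1, -1.7]
gripper_width: 0.0484
```

Call:
{"fn": "apply_moves", "kwargs": {"targets": "230 0 0 -0.002 0 0 0;230 0 0 -0.001 0 0 0;230 0 0 0 0 0 0"}}

```text
t: 8.45
tool_pos: [0.4033, 0.3511, 0.0439]
ee_rot: [1.175, 2.913, 0.001]
contact_force: [-0.4, -0.9, 1.9]
gripper_width: 0.0484
```

Call:
{"fn": "apply_moves", "kwargs": {"targets": "230 0 0 -0.0008 0 0 -0.08;230 0 0 0 0 0 -0.08;230 0 0 -0.0003 0 0 -0.08;230 0 0 0 0 0 0"}}

```text
t: 8.78
tool_pos: [0.4035, 0.3511, 0.043]
ee_rot: [1.521, 2.748, 0.001]
contact_force: [-1.3, -2.6, 7.6]
gripper_width: 0.0486
```

Call:
{"fn": "apply_moves", "kwargs": {"targets": "230 0 0 -0.0009 0 0 -0.08;230 0 0 -0.0011 0 0 -0.08;230 0 0 -0.0011 0 0 -0.08;230 0 0 0 0 0 0"}}

```text
t: 9.12
tool_pos: [0.4035, 0.3509, 0.0397]
ee_rot: [1.837, 2.548, 0.001]
contact_force: [-1.4, -2.5, 6.6]
gripper_width: 0.0482
```

Call:
{"fn": "apply_moves", "kwargs": {"targets": "230 0 0 -0.0011 0 0 -0.08;230 0 0 -0.0011 0 0 -0.08;230 0 0 -0.0011 0 0 -0.08;230 0 0 0 0 0 0"}}

```text
t: 9.45
tool_pos: [0.4036, 0.351, 0.0365]
ee_rot: [2.128, 2.311, 0.001]
contact_force: [-1.1, -2.4, 6.9]
gripper_width: 0.0486
```

Call:
{"fn": "apply_moves", "kwargs": {"targets": "230 0 0 -0.0011 0 0 -0.08;230 0 0 -0.0011 0 0 -0.08;230 0 0 0 0 0 0"}}

```text
t: 9.7
tool_pos: [0.4034, 0.351, 0.0342]
ee_rot: [2.306, 2.134, 0.001]
contact_force: [-1.8, -1.7, 7.9]
gripper_width: 0.0483
```

Call:
{"fn": "apply_moves", "kwargs": {"targets": "230 0 0 -0.0009 0 0 -0.08;230 0 0 -0.0006 0 0 -0.08;230 0 0 0 0 0 -0.08;230 0 0 0 0 0 -0.06;230 0 0 0 0 0 0"}}

```text
t: 10.12
tool_pos: [0.4037, 0.3514, 0.0339]
ee_rot: [-2.597, -1.767, -0.003]
contact_force: [-6.3, -1.5, 20.0]
gripper_width: 0.0486
```

```bash
cat > v.py <<'E'
from h import *
s=manip.state();print(s['tool_pos'],s['contact_force'],s['moment'],s['t'])
for n in('side','scene'):
    c=shot(n);P=pts(c);q=P[(np.hypot(P[...,0]-.403,P[...,1]-.35)<.035)&(P[...,2]>.08)&(P[...,2]<.11)&(c['frame'].max(-1)>110)]
    top=np.percentile(q[:,2],85);t=q[abs(q[:,2]-top)<.003];print(n,'top z',top,circ(t[:,0],t[:,1]))
E
python3 v.py
```

```text
[0.40370221 0.35141415 0.03389848] [-6.26391373 -1.48171726 19.98053617] [-0.35068581  0.70486086  0.28522515] 10.1167
side top z 0.09685967162691378 (np.float64(0.4058058125945682), np.float64(0.3516419174739459), np.float64(0.022591004573860155))
scene top z 0.09710802248991217 (np.float64(0.40194183395226646), np.float64(0.3517791584300413), np.float64(0.023486765173872614))
```

Call:
{"fn": "apply_moves", "kwargs": {"targets": "230 0 0 0 0 0 -0.03;230 0 0 0.001 0 0 0;0 0 0 0 0 0 0;0 0 0 0 0 0 0;0 0 0 0 0 0 0"}}

```text
t: 10.63
tool_pos: [0.4032, 0.3508, 0.0332]
ee_rot: [-2.622, -1.73, 0.001]
contact_force: [0.1, -0.4, -0.1]
gripper_width: 0.0819
```

Call:
{"fn": "apply_moves", "kwargs": {"targets": "0 0 0 0 0 0 0;0 0 0 0.03 0 0 0;0 0 0 0.04 0 0 0;0 0 0 0.04 0 0 0;0 0 0 0 0 0 0"}}

```text
t: 11.05
tool_pos: [0.4055, 0.3524, 0.1509]
ee_rot: [2.623, 1.729, 0.015]
contact_force: [0.6, 0.3, 0.8]
gripper_width: 0.0857
```

```bash
python3 v.py; python3 m.py .403 .351 .08 .11
python3 - <<'E'
from h import *
w=np.load('wrist.npz');d=np.load('side.npz')
cv2.imwrite('pics/l.png',np.hstack([cv2.resize(w['frame'],(400,300)),cv2.resize(d['frame'][150:270,200:360],(400,300),interpolation=2)]))
for n in('side','scene'):
    c=np.load(n+'.npz');P=pts(c);q=P[(np.hypot(P[...,0]-.5,P[...,1]-.268)<.035)&(P[...,2]>.05)&(P[...,2]<.09)]
    top=np.percentile(q[:,2],90);t=q[abs(q[:,2]-top)<.004];print(n,'plain',top,circ(t[:,0],t[:,1]))
E
```

```text
[0.40549254 0.35238916 0.15094413] [0.59117411 0.31570117 0.77536989] [ 0.0007525  -0.00270827 -0.03680784] 11.05
side top z 0.09713555162521853 (np.float64(0.40446798261112027), np.float64(0.35130469620555044), np.float64(0.022890097754099243))
scene top z 0.09698170640692255 (np.float64(0.40108782868089343), np.float64(0.3517440393409458), np.float64(0.022821621751480323))
tcp,F,M [ 0.403   0.3507  0.1427  0.0616  0.1112 -0.4861  0.008   0.0155 -0.0099] q [0.572 0.095 1.622 0.    1.426 0.978] w 0.08522041129261287
ring z x y r [[0.0951 0.4018 0.3524 0.0228]
 [0.0951 0.4018 0.3524 0.0228]
 [0.0951 0.4017 0.3524 0.0229]]
jaw yaw -23.24899741828084 tilt [-0.002 -0.001 -1.   ]
side plain 0.07499381451554904 (np.float64(0.5029710336336771), np.float64(0.26800357676202635), np.float64(0.018955261864147616))
scene plain 0.07496690375292042 (np.float64(0.499628305190885), np.float64(0.2684287023117291), np.float64(0.019181480448083748))
```

View pics/l.png

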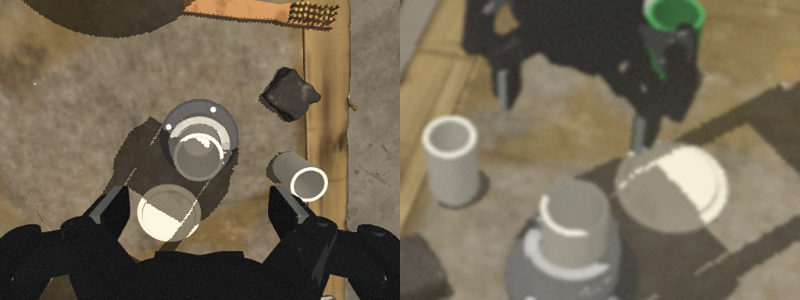

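The crucible sits home, with its top at about 96 mm in all three views after bias. The plain one is unmoved and the gripper is clear.

```bash
python3 -c "
from cell import manip
print(manip.finish_job(), manip.state()['t'])"
```

```text
the job is handed in; nothing more can be done
the job is handed in; nothing more can be done
```

The white pinned crucible is seated and locked in the cradle, released, and the job is handed in at about 11 s of the 45 s allowed. I lowered it with its pins on the notch ledges at about -6°. I then turned it about 69° clockwise under light pressure until it met the floor, with wrist force about 20 N.

**Last checks:**
- **Height:** the rim reads about 97 mm in the side and scene views and 95 mm in the wrist view. Each camera's reading of the same rim standing on the bench was about 1 mm off the same way, so all three agree with the 96 mm expected at home.
- **Alignment:** side and scene put the crucible's axis within about 1 mm of the cradle's, the wrist camera 2 mm off in y. That is more than the bore's 1.5 mm clearance, so I take it as camera error.
- **Plain crucible:** unmoved, to within the measurement.
- **Gripper:** open, lifted well clear, with no contact force.

**What went wrong:**
- **First grasp failed:** the fingers closed above the rim and pressed on the crucible with about 87 N at the wrist. It rocked but stayed upright in the same place. I can't tell whether that press counts against the 40 N limit on the arm or gripper body; it looked to be the fingers on the rim.
- **Cause:** the depth images put the fingertips about 28–40 mm behind the reported TCP. I gripped about 30 mm lower the second time and it held.

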